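Unstack the vial trays into their cooling docks

ROBOT

A 6-joint arm with a two-finger parallel gripper is mounted at the origin on a cart in front of the work surface, level with it; the furniture and walls round the work are solid. World frame = base frame: x ahead of the robot, y to its left, z up, the work surface at z = 0. Lengths are in mm, angles in rad, forces in N, time in s.
With the tool pointing down it reaches from about 400 to 825 mm from the base axis. Payload 7 kg.
Tool frame: the origin (TCP) lies at the very end of the fingers, on their centre line; the grasp point (between the pads) lies 19 mm behind it; z points along the fingers, y is the line along which they close (so a half turn about z gives the same grasp; the last joint's range is limited). The gripper opens to 88 mm and grips with 3 to 60 N. Pads are 19 mm wide; open, the fingers measure 130 mm over their backs; the gripper's body (78 mm by 193 mm) begins 47 mm behind the grasp point.
Start: joints at [1.402, 0.359, 0.012, 0, -1.224, -0.288], TCP at [297.733, 605.764, 226.561] pointing down, gripper open.
Joint ranges: [-3.07, 3.07], [-1.43, 2.12], [-1.02, 1.25], [-3.03, 1.67], [-3.05, -0], [-3.03, 3.03]. Speed limits (rad/s): [2.39, 2.39, 3.01, 3.14, 3.14, 3.14].

INTERFACE

Orientations are given as a unit quaternion [x, y, z, w].
In Python, from plant import bot gives the robot as it stands. Calls block until the motion is done:
- bot.move_ptp(position, orientation): joint-space move of the TCP to a pose.
- bot.line_to(position, velocity=150, ori=None): straight line of the TCP; ori=None keeps the orientation; velocity is the mean speed in mm/s.
- bot.move_joints(angles): joint-space move.
- bot.move_gripper(opening, force=None): finger opening in mm; force is the grip in N (None keeps the last); returns when the fingers have stopped.
- bot.pause(seconds).
- bot.solve_ik(position, orientation): joint angles nearest the present ones, or None.
- bot.read_state(): the state.
- bot.camera(name): name is "side" or "top" or "wrist"; returns the picture (400x640x3 uint8, red, green, blue); there is no depth.
- bot.get_calibration(name): a dict with "fx", "fy", "cx", "cy" (pixels), "view" (4x4, takes a point from world to camera coordinates); the wrist camera has in their place "T_tool_cam" (4x4, takes a point from camera to tool coordinates, whose origin is the TCP and whose axes are the flange's). Camera axes: x right, y up, looking along -z (the intrinsics and any distortion apply to the point x, -y, -z); pixel columns grow to the right and rows downward; lengths in mm; the calibration is good to about 2 mm. The wrist camera is an equidistant fisheye: a pixel r from the principal point sees the ray r / f radians off the axis. A picture is of the moment at which its call begins: read the wrist's pose just before it. get_calibration takes no time and is no camera call.
A pose or a line that the arm cannot do raises bot.Unreachable and nothing moves.
- bot.close_job(): hands the job in, once; it reports no verdict.
The state is a dict: "t": time; "joint_pos": joint angles; "qvel": joint speeds; "tau": joint torques, N m; "tcp_pos": TCP position; "eef_rot": TCP orientation; "contact_force": force on the tool from outside, world axes, zero at the start; "moment": the same for the moment, N m; "width": finger opening in mm.
Only numpy, scipy, OpenCV 4.12 (cv2) and the standard library are available. Lean on these libraries where they do the work, as an engineer would, in place of code of your own. Each camera call takes 0.05 s, during which the arm holds its last target. There are 200 camera calls.

TASK

The four trays of sample vials for today's plates were brought to the bench as one stack, and the samples have to be kept cold. Take the stack down and set every tray flat on the cold plate of the cooling dock of its own colour, inside the four corner guides. Keep the trays level all the time and set them down gently, without dropping them.

Things in the scene. Friction and masses are not known exactly. Their poses are not given: they have to be found in the camera images.
- red_tray_center (a point): centre, half-way up, of the loose red plastic vial tray: 84 mm long (x axis), 48 wide (y), 46 high, 0.16 kg, 8 places, vials fixed in it below its top edge. At the start bottom of the stack: trays lie flat on one another, long sides in line, each 13 to 16 mm farther along x than the one below, not fastened. Grip from above across the 48 mm at mid-length
- yellow_tray_center (a point): centre, half-way up, of the loose yellow plastic vial tray: 84 mm long (x axis), 48 wide (y), 46 high, 0.16 kg, 8 places, vials fixed in it below its top edge. At the start second from the bottom of the stack: trays lie flat on one another, long sides in line, each 13 to 16 mm farther along x than the one below, not fastened. Grip from above across the 48 mm at mid-length
- green_tray_center (a point): centre, half-way up, of the loose green plastic vial tray: 84 mm long (x axis), 48 wide (y), 46 high, 0.16 kg, 8 places, vials fixed in it below its top edge. At the start third from the bottom of the stack: trays lie flat on one another, long sides in line, each 13 to 16 mm farther along x than the one below, not fastened. Grip from above across the 48 mm at mid-length
- blue_tray_center (a point): centre, half-way up, of the loose blue plastic vial tray: 84 mm long (x axis), 48 wide (y), 46 high, 0.16 kg, 8 places, vials fixed in it below its top edge. At the start top of the stack: trays lie flat on one another, long sides in line, each 13 to 16 mm farther along x than the one below, not fastened. Grip from above across the 48 mm at mid-length
- red_plate (a point): centre of the top face of the red cold plate of the red cooling dock, 16 mm above the bench: fixed grey base 108 mm long (x axis), 72 wide (y), with red L-shaped guides (20 mm arms) on its corners. They stand 8 mm above the plate round a 100 x 64 mm pocket (8 mm play each side of a tray laid lengthwise, either way round); sides open for fingers at mid-length
- yellow_plate (a point): centre of the top face of the yellow cold plate of the yellow cooling dock, 16 mm above the bench: fixed grey base 108 mm long (x axis), 72 wide (y), with yellow L-shaped guides (20 mm arms) on its corners. They stand 8 mm above the plate round a 100 x 64 mm pocket (8 mm play each side of a tray laid lengthwise, either way round); sides open for fingers at mid-length
- green_plate (a point): centre of the top face of the green cold plate of the green cooling dock, 16 mm above the bench: fixed grey base 108 mm long (x axis), 72 wide (y), with green L-shaped guides (20 mm arms) on its corners. They stand 8 mm above the plate round a 100 x 64 mm pocket (8 mm play each side of a tray laid lengthwise, either way round); sides open for fingers at mid-length
- blue_plate (a point): centre of the top face of the blue cold plate of the blue cooling dock, 16 mm above the bench: fixed grey base 108 mm long (x axis), 72 wide (y), with blue L-shaped guides (20 mm arms) on its corners. They stand 8 mm above the plate round a 100 x 64 mm pocket (8 mm play each side of a tray laid lengthwise, either way round); sides open for fingers at mid-length

How it is judged:
By the outcome, as a careful person would: the job done as asked, in the order asked, and still so for the second after the job is handed in, with the robot touching nothing.
It also fails if it takes over 109 s, if anything falls off the work surface, if the arm or the gripper's body presses on something with over 40 N, if the wrist force passes 120 N, or if a joint passes its speed limit or range.

## Working session

There is one attempt and no reset: what is moved stays moved. The work goes in short steps, each a Python script; the robot and the scene stay as the last script left them, time stands still between calls to the robot, and variables do not carry over. Pictures are saved under pics/ and viewed, on a budget of 14 in all, crops included, one or two more only if the job needs it, and the job is handed in when it is done.

```bash
mkdir -p pics; ls; python3 - <<'E'
from plant import bot
import cv2,numpy as np
np.set_printoptions(precision=3,suppress=True)
s=bot.read_state();print(s['t'],s['tcp_pos'],s['eef_rot'],s['width'])
for n in('side','top','wrist'):
    c=bot.get_calibration(n);print(n,c)
    cv2.imwrite(f'pics/a_{n}.png',bot.camera(n)[:,:,::-1])
E
```

```text
pics
0.0 [297.55  605.339 225.622] [ 0.974 -0.226 -0.     0.001] 87.39812952773636
side {'fx': 365.8802252600564, 'fy': 365.8802252600564, 'cx': 317.157335772355, 'cy': 198.51371663327308, 'view': array([[   0.984,   -0.178,    0.01 , -448.32 ],
       [   0.084,    0.512,    0.855, -200.309],
       [  -0.157,   -0.84 ,    0.519, -762.8  ],
       [   0.   ,    0.   ,    0.   ,    1.   ]])}
top {'fx': 372.2185465927825, 'fy': 372.2185465927825, 'cx': 318.26642276726926, 'cy': 199.52596917144137, 'view': array([[    0.027,    -0.999,     0.021,    54.845],
       [    0.997,     0.029,     0.07 ,  -483.448],
       [   -0.071,     0.019,     0.997, -1016.639],
       [    0.   ,     0.   ,     0.   ,     1.   ]])}
wrist {'fx': 309.70691628693146, 'fy': 309.70691628693146, 'cx': 318.5466055411443, 'cy': 197.79535425660512, 'T_tool_cam': array([[  -0.001,    0.966,    0.259,   69.253],
       [   1.   ,    0.001,    0.   ,   -0.378],
       [   0.   ,    0.259,   -0.966, -158.869],
       [   0.   ,    0.   ,    0.   ,    1.   ]])}
```

View pics/a_top.png

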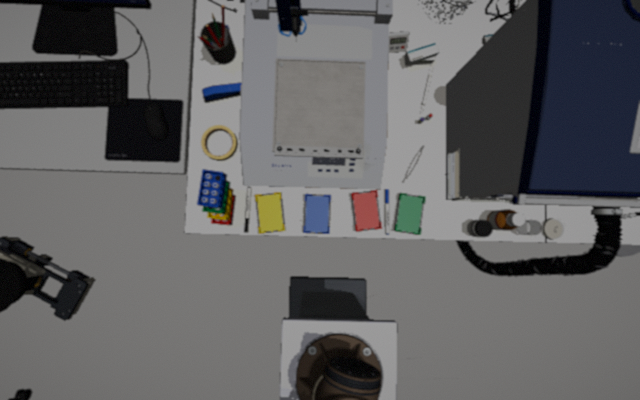

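View pics/a_side.png

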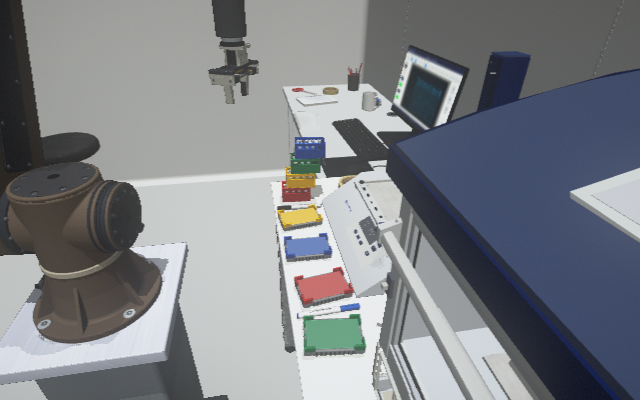

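The top view shows the stack at about (212,195), blue on top. The docks are yellow (270,213), blue (317,214), red (366,211) and green (409,214). The side view shows the same row, with the stack at (305,170). Next I'll measure coarsely from both views.

```bash
cat > h.py <<'E'
import cv2,numpy as np
from scipy.spatial.transform import Rotation as R
from plant import bot
np.set_printoptions(precision=1,suppress=True)
HUE={'red':[(0,8),(170,180)],'yellow':[(16,32)],'green':[(45,90)],'blue':[(100,130)]}
def mask(img,c,smin=90,vmin=40):
    h=cv2.cvtColor(img,cv2.COLOR_RGB2HSV)
    m=sum(cv2.inRange(h,(a,smin,vmin),(b,255,255)) for a,b in HUE[c])
    return cv2.morphologyEx(m,cv2.MORPH_CLOSE,np.ones((3,3),np.uint8))
def rays(name,px,st=None):
    """origin, unit directions (world) for pixels"""
    c=bot.get_calibration(name);px=np.atleast_2d(px).astype(float)
    u=np.c_[(px[:,0]-c['cx'])/c['fx'],(px[:,1]-c['cy'])/c['fy']]
    if name=='wrist':
        r=np.linalg.norm(u,axis=1,keepdims=True);s=np.where(r>1e-9,np.sin(r)/np.maximum(r,1e-9),1)
        d=np.c_[u[:,0]*s[:,0],-u[:,1]*s[:,0],-np.cos(r[:,0])]
        T=np.eye(4);T[:3,:3]=R.from_quat(st['eef_rot']).as_matrix();T[:3,3]=st['tcp_pos'];T=T@c['T_tool_cam']
    else:
        d=np.c_[u[:,0],-u[:,1],-np.ones(len(u))];T=np.linalg.inv(c['view'])
    d=d@T[:3,:3].T
    return T[:3,3],d/np.linalg.norm(d,axis=1,keepdims=True)
def onplane(o,d,z): return o+d*((z-o[2])/d[:,2:])
def tri(o1,d1,o2,d2):
    """midpoint of two rays and their gap"""
    A=np.c_[d1,-d2];s=np.linalg.lstsq(A,o2-o1,rcond=None)[0]
    p,q=o1+s[0]*d1,o2+s[1]*d2
    return (p+q)/2,np.linalg.norm(p-q)
def blobs(m,roi,amin=60):
    x0,y0,x1,y1=roi;k=np.zeros_like(m);k[y0:y1,x0:x1]=m[y0:y1,x0:x1]
    cs=cv2.findContours(k,cv2.RETR_EXTERNAL,cv2.CHAIN_APPROX_NONE)[0]
    return sorted([c for c in cs if cv2.contourArea(c)>amin],key=cv2.contourArea,reverse=True)
def rect(pts):
    """centre, long side, short side, yaw of long side (deg, in -90..90)"""
    (c,(w,h),a)=cv2.minAreaRect(pts[:,:2].astype(np.float32))
    if w<h:w,h,a=h,w,a+90
    return np.array(c),w,h,(a+90)%180-90
E
python3 - <<'E'
from h import *
im={n:cv2.imread(f'pics/a_{n}.png')[:,:,::-1].copy() for n in('top','side')}
for c in HUE:
    C={}
    for n,roi in(('top',(245,170,440,240)),('side',(270,203,375,360))):
        b=blobs(mask(im[n],c),roi)[0]
        P=onplane(*rays(n,b[:,0]),16); k=cv2.convexHull(b);M=cv2.moments(k);C[n]=rays(n,[M['m10']/M['m00'],M['m01']/M['m00']])
        print(c,n,*rect(P))
    p,g=tri(C['top'][0],C['top'][1][0],C['side'][0],C['side'][1][0]);print('  tri',p,g)
b=blobs(mask(im['top'],'blue'),(190,160,245,235))[0]
print('blue tray',*rect(onplane(*rays('top',b[:,0]),184)),b[:,0].min(0),b[:,0].max(0))
for c in HUE:
    for n,roi in(('top',(190,160,245,235)),('side',(270,130,335,203))):
        for b in blobs(mask(im[n],c),roi,20)[:1]:print(c,n,cv2.boundingRect(b))
E
```

```text
red top [455.6 -64.1] 106.50886535644531 71.48413848876953 8.062655448913574
red side [456.5 -63.3] 111.30393981933594 80.76316833496094 8.203756332397461
  tri [455.7 -64.5  14.8] 0.304193595069378
yellow top [442.6 202.5] 108.33056640625 72.13977813720703 8.049518585205078
yellow side [443.1 204.1] 111.10199737548828 88.3154525756836 7.5461273193359375
  tri [442.3 202.6  15.7] 0.3644528615193655
green top [ 450.5 -186.4] 104.21500396728516 70.85662078857422 -7.162803649902344
green side [ 451.5 -182.7] 107.71336364746094 73.09706115722656 -6.5868682861328125
  tri [ 450.6 -186.1   17.5] 0.78053847365554
blue top [443.6  72.1] 105.37910461425781 67.13721466064453 -0.134490966796875
blue side [444.   73.7] 108.0099868774414 83.72991180419922 -0.7412490844726562
  tri [443.4  72.3  15.3] 0.4617201557377254
blue tray [487.3 319.9] 84.19729614257812 53.05792236328125 -6.090507507324219 [198 170] [224 207]
red top (211, 196, 24, 29)
red side (282, 181, 28, 21)
yellow top (207, 189, 25, 31)
yellow side (286, 167, 30, 21)
green top (203, 195, 24, 18)
green side (291, 153, 29, 21)
blue top (198, 170, 27, 38)
blue side (295, 137, 30, 22)
```

View pics/a_wrist.png

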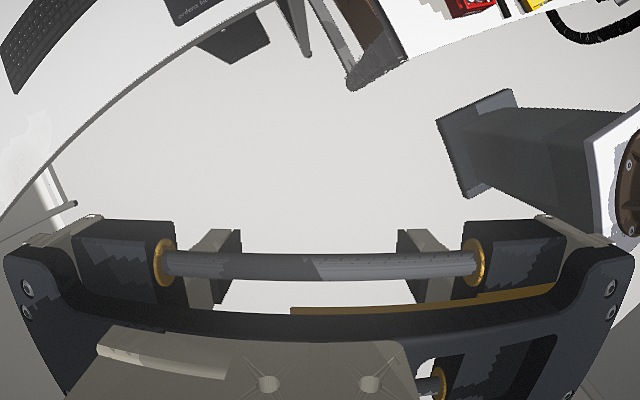

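```bash
cat >> h.py <<'E'
def q(yaw): a=np.radians(yaw)/2;return [float(np.cos(a)),float(np.sin(a)),0.,0.]
def shot(f,name='wrist'):
    s=bot.read_state();im=bot.camera(name);cv2.imwrite(f'pics/{f}.png',im[:,:,::-1]);
    np.savez(f'pics/{f}.npz',tcp_pos=s['tcp_pos'],eef_rot=s['eef_rot']);return s,im
E
python3 - <<'E'
from h import *
bot.move_ptp([425,285,300],q(-6)); s,_=shot('w1');print(s['t'],s['tcp_pos'])
bot.line_to([425,360,300],200); s,_=shot('w2');print(s['t'],s['tcp_pos'])
a=cv2.imread('pics/w1.png');b=cv2.imread('pics/w2.png')
sd=cv2.resize(cv2.imread('pics/a_side.png')[130:350,270:430],None,fx=2.5,fy=2.5)
cv2.imwrite('pics/crop1.png',np.hstack([cv2.resize(np.vstack([a[:220],b[:220]]),(400,275)),cv2.resize(sd,(400,550))[:275]])) if 0 else None
cv2.imwrite('pics/crop1.png',np.vstack([a[:230],b[:230]])); cv2.imwrite('pics/crop2.png',sd)
E
```

```text
1.475 [425.  285.6 299.7]
2.05 [424.6 361.1 299.1]
```

View pics/crop1.png

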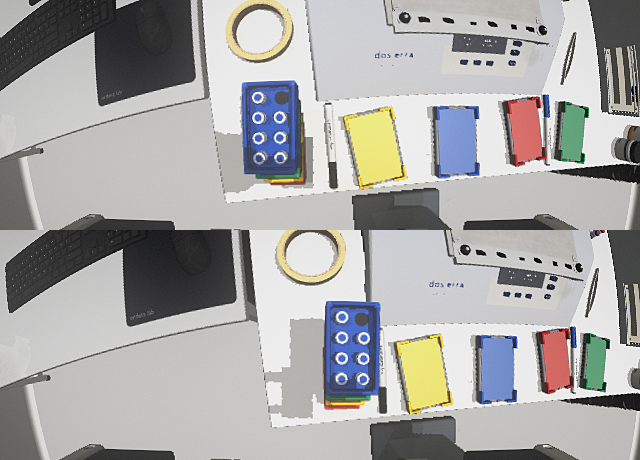

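View pics/crop2.png

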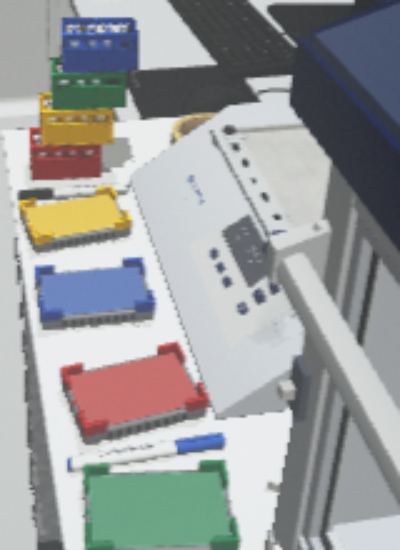

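W1 shows the blue tray top at (270,128), with its vials as white rings and the other trays below. The sloped instrument stands behind the docks (knob at (405,17)). Now I'll triangulate the vials and tray edges, and also the instrument's front.

```bash
cat >> h.py <<'E'
def load(f): return np.load(f'pics/{f}.npz'),cv2.imread(f'pics/{f}.png')[:,:,::-1].copy()
def tray(im,c,near):
    """biggest blob of colour c near pixel; contour, white ring centroids inside it"""
    m=mask(im,c);bs=blobs(m,(0,0,640,215),800)
    b=min(bs,key=lambda k:np.hypot(*(k[:,0].mean(0)-near)))
    f=np.zeros_like(m);cv2.drawContours(f,[cv2.convexHull(b)],-1,255,-1)
    h=cv2.cvtColor(im,cv2.COLOR_RGB2HSV);w=cv2.inRange(h,(0,0,130),(180,70,255))&cv2.erode(f,np.ones((7,7)))
    w=cv2.morphologyEx(w,cv2.MORPH_CLOSE,np.ones((5,5)))
    n,_,st,ce=cv2.connectedComponentsWithStats(w)
    return b[:,0],np.array([ce[i] for i in range(1,n) if st[i,4]>30])
E
python3 - <<'E'
from h import *
for f,p in(('w1',(270,128)),('w2',(352,118))):
    s,im=load(f);b,w=tray(im,'blue',p);P=onplane(*rays('wrist',b,s),184)
    print(f,rect(P),'vials',w.tolist());V=onplane(*rays('wrist',w,s),178);print(V[:,:2].tolist())
s1,_=load('w1');s2,_=load('w2')
for n,p1,p2 in(('knob',(405,17),(464,18)),('lowright cap',(281,97),(363,88)),('dock yel tl',(343,113),(398,116)),('trayTL',(243,82),(327,72)),('trayTR',(298,82),(380,74)),('dos',(376,55),(430,54))):
    o,d=rays('wrist',p1,s1);o2,d2=rays('wrist',p2,s2);print(n,*tri(o,d[0],o2,d2[0]))
# instrument front corner from top/side
for p1,p2 in(((243,184),(323,203)),((388,187),(358,296))):
    o,d=rays('top',p1);o2,d2=rays('side',p2);print('instr',*tri(o,d[0],o2,d2[0]))
# docks from wrist
for c,p in(('yellow',(375,148)),('blue',(458,140))):
    im=load('w1')[1];bs=blobs(mask(im,c),(310,0,640,215),800);print(c,len(bs),rect(onplane(*rays('wrist',bs[0][:,0],s1),16)))
E
```

```text
w1 (array([489.9, 323.3]), 83.00493621826172, 49.52375030517578, -6.375274658203125) vials [[258.9906542056075, 97.6355140186916], [280.03092783505156, 116.74226804123711], [259.0344827586207, 117.57758620689656], [280.06666666666666, 136.61904761904762], [259.6605504587156, 137.43119266055047], [259.9736842105263, 156.93859649122808], [280.66355140186914, 156.6448598130841]]
[[518.0479027432254, 330.32811845954933], [498.06715455965445, 313.24633040994325], [499.8622054612097, 332.4502396816651], [480.06830356595617, 315.36452212864896], [481.69972364257484, 334.1735922516953], [463.761244506376, 336.3048278759671], [461.73354296905944, 317.09892703735915]]
w2 (array([490. , 324.3]), 83.14586639404297, 47.29342269897461, -5.782562255859375) vials [[341.22340425531917, 87.2127659574468], [341.11340206185565, 107.43298969072166], [362.8679245283019, 107.93396226415095], [340.99, 127.77], [362.20754716981133, 127.85849056603773], [340.74528301886795, 147.82075471698113], [361.91743119266056, 147.90825688073394]]
[[518.2965226607693, 331.32777158244795], [500.0134635535927, 333.2713792352859], [497.9332520924726, 313.7523537096456], [481.6917911481614, 335.1733823395808], [479.9211076683095, 316.00334182732234], [463.5488791085894, 337.1127835518404], [461.67620494489233, 317.82905345890936]]
knob [603.6 169.  116.2] 1.4340556859246334
lowright cap [516.4 311.  172.2] 0.22581159020217828
dock yel tl [490.8 246.9  46.3] 10.10211621717383
trayTL [533.5 342.6 181.6] 1.418879175851944
trayTR [528.4 294.  173. ] 0.44838693179994243
dos [569.4 195.5  53.5] 0.5829149452249968
instr [522.3 281.1  -0.9] 3.1304965367729216
instr [ 518.2 -121.9   30.7] 5.200404198521629
yellow 1 (array([441.5, 200.9]), 110.68602752685547, 73.31857299804688, 7.9093546867370605)
blue 1 (array([442.3,  68. ]), 109.35549926757812, 72.08363342285156, -0.81707763671875)
```

```bash
cat >> h.py <<'E'
G=12  # TCP above tray bottom in the grasp
DOCK={'red':(455.7,-64.4,8.1),'yellow':(442.4,202.6,7.9),'green':(450.6,-186.2,-7.0),'blue':(443.5,72.2,-0.4)}
def say(t): s=bot.read_state();print(t,'t',round(s['t'],2),'tcp',s['tcp_pos'],'F',s['contact_force'],'w',round(s['width'],1));return s
def pick(x,y,yaw,zb):
    bot.move_ptp([x,y,zb+46+40],q(yaw)); bot.line_to([x,y,zb+G+12],120); bot.line_to([x,y,zb+G],40)
    say('at'); bot.move_gripper(40,25); s=say('gripped')
    if not 44<s['width']<52: raise SystemExit('bad grip')
    bot.line_to([x,y,zb+G+15],30); bot.line_to([x,y,zb+G+50],100); return say('lifted')
def place(c,up,x=None,y=None,yaw=None):
    x,y,yaw=DOCK[c] if x is None else (x,y,yaw)
    bot.line_to([x,y,up],170,q(yaw)); bot.line_to([x,y,16+G+10],100); bot.pause(.2); f0=bot.read_state()['contact_force'][2]
    for z in np.arange(16+G+5,16+G-5,-1.):
        bot.line_to([x,y,float(z)],15); f=bot.read_state()['contact_force'][2]
        if f-f0>4: break
    say(f'down {c} dF {f-f0:.1f}'); bot.move_gripper(70); bot.pause(.1)
    bot.line_to([x,y,16+G+20],60); bot.line_to([x,y,150],200); say('away')
E
python3 - <<'E'
from h import *
pick(490,324,-6.1,138); shot('lift1')
E
```

```text
at t 3.73 tcp [489.9 323.8 149.8] F [ 0.  -0.   1.4] w 87.3
gripped t 4.44 tcp [490. 324. 150.] F [-0.2 -0.3  0.9] w 47.5
lifted t 5.59 tcp [489.8 324.  199.8] F [ 0.4  0.  -2.2] w 48.0
```

View pics/lift1.png

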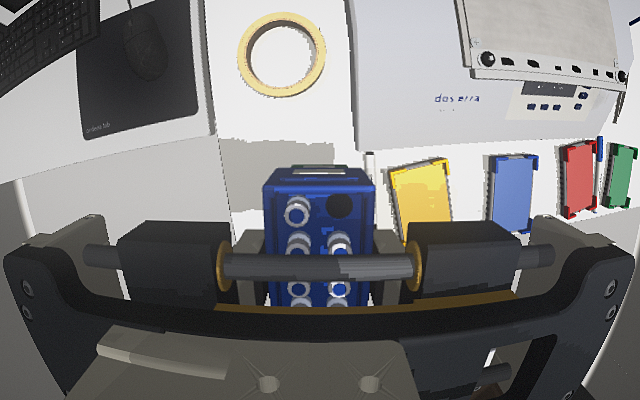

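The blue tray is held level at (320,230), gripped at mid-length. I'll place it and then look at the stack from two spots.

```bash
python3 - <<'E'
from h import *
place('blue',200)
s,im=shot('t2','top')
bot.move_ptp([412,300,255],q(-6)); shot('w3'); bot.line_to([412,350,255],200); shot('w4'); say('look')
a=cv2.imread('pics/w3.png');b=cv2.imread('pics/w4.png');t=cv2.imread('pics/t2.png')
cv2.imwrite('pics/c3.png',np.vstack([a[:215],b[:215],cv2.resize(t[150:240,180:440],(640,221))])[:, :])
for f in('w3','w4'):
    s,im=load(f);b,w=tray(im,'green',(320,120));P=onplane(*rays('wrist',b,s),138);print(f,rect(P),b.min(0),b.max(0))
    if len(w):print(onplane(*rays('wrist',w,s),132)[:,:2].round(1).tolist(),w.round(1).tolist())
E
```

```text
down blue dF 15.4 t 11.25 tcp [443.6  72.2  27.9] F [-4.  -0.  13.1] w 48.1
away t 13.13 tcp [443.1  72.1 149.6] F [-0.7  0.8 -1. ] w 69.9
look t 14.68 tcp [412.1 349.2 254.3] F [-0.5 -0.3  0.2] w 70.3
w3 (array([476.5, 325. ]), 82.97183227539062, 47.93046188354492, -5.812553405761719) [255  79] [309 172]
[[505.1, 332.1], [485.1, 314.6], [486.7, 333.8], [466.6, 316.4], [468.5, 335.5], [448.6, 318.1]] [[271.3, 95.3], [293.0, 114.7], [271.8, 115.5], [293.4, 135.1], [272.4, 135.5], [293.8, 154.9]]
w4 (array([477.2, 325.3]), 82.15717315673828, 46.90185546875, -6.0960693359375) [312  74] [365 165]
[[505.0, 332.4], [486.6, 334.3], [484.8, 314.8], [468.4, 336.0], [466.4, 316.6], [448.7, 318.6]] [[327.1, 89.5], [327.1, 109.9], [349.0, 109.8], [327.4, 130.0], [348.9, 130.1], [348.5, 149.5]]
```

View pics/c3.png

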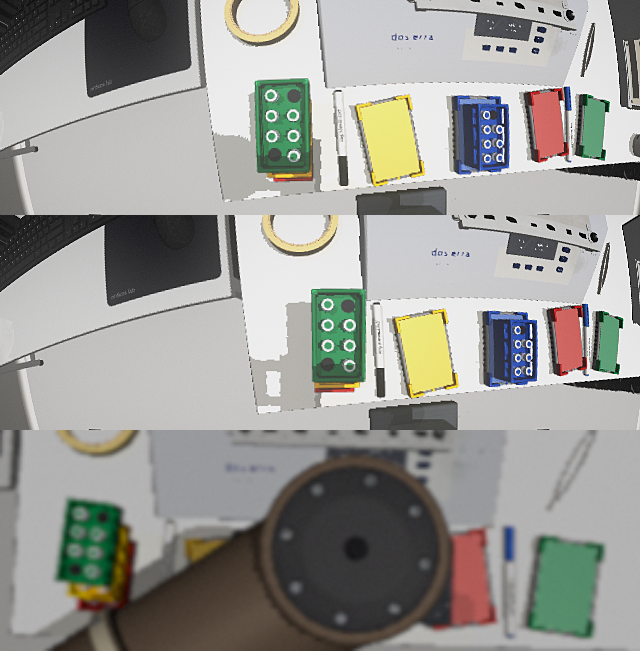

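The blue tray sits inside its guides at (480,135). Green is now on top of the stack at (285,127), and both views agree on (476.8, 325.2). I'll pick green and check its dock from the wrist on the way.

```bash
sed -i 's/16+G+5,16+G-5,-1\./16+G+4,16+G-4,-.5/; s/f-f0>4/f-f0>2.5/; s/float(z)\],15)/float(z)],10)/' h.py; python3 - <<'E'
from h import *
pick(476.8,325.2,-6,92)
bot.line_to([430,-100,170],180,q(-3)); s,im=shot('w5'); say('mid')
for c in('green','red'):
    for b in blobs(mask(im,c),(0,0,640,225),600)[:2]: print(c,b[:,0].mean(0),rect(onplane(*rays('wrist',b[:,0],s),18)))
cv2.imwrite('pics/c5.png',cv2.imread('pics/w5.png'))
E
```

```text
at t 16.28 tcp [476.8 325.1 103.8] F [-0.8 -0.2 -0. ] w 70.3
gripped t 16.78 tcp [476.8 325.2 104.1] F [-0.1 -0.5 -0.2] w 47.6
lifted t 17.93 tcp [476.6 325.2 153.8] F [-0.1  0.2 -1.9] w 47.8
mid t 20.51 tcp [430.1 -99.6 169.9] F [ 0.3  0.3 -1.7] w 48.1
green [358.1 189.3] (array([ 428.3, -129.6]), 179.3554229736328, 85.59953308105469, 87.00851440429688)
red [277.5 143.3] (array([469. , -61.9]), 81.03770446777344, 72.70873260498047, 8.083914756774902)
red [ 34.1 195. ] (array([444.4, 338.7]), 109.04643249511719, 96.71382904052734, 85.29521942138672)
```

View pics/c5.png

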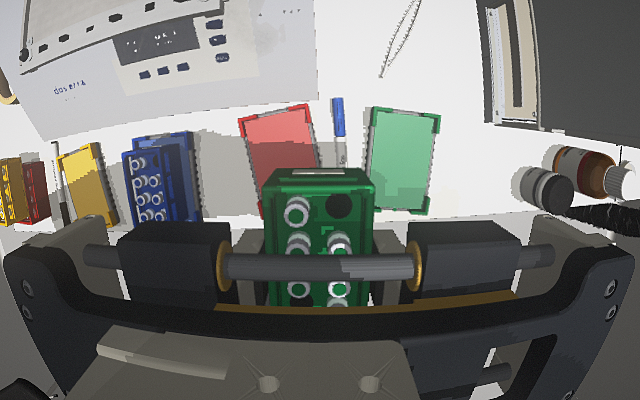

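```bash
python3 - <<'E'
from h import *
s,im=load('w5')
p=onplane(*rays('wrist',[(372,107),(440,114),(427,214),(363,207)],s),24);print(p,p.mean(0))
h=onplane(*rays('wrist',[(483,122),(540,128),(515,180)],s),0);print('hood,bottle',h)
E
```

```text
[[ 507.2 -155.6   24. ]
 [ 500.1 -227.2   24. ]
 [ 393.7 -214.4   24. ]
 [ 405.7 -143.9   24. ]] [ 451.7 -185.3   24. ]
hood,bottle [[ 492.3 -293.1    0. ]
 [ 488.4 -383.8    0. ]
 [ 421.7 -345.4    0. ]]
```

```bash
python3 - <<'E'
from h import *
place('green',120,451,-185.8,-7)
bot.line_to([430,-60,200],250,q(0)); s,im=shot('w6')   # red dock, free view
bot.line_to([400,303,210],300,q(-6)); shot('w7'); bot.line_to([400,348,210],200); shot('w8'); shot('t3','top');say('look')
a=cv2.imread('pics/w6.png');b=cv2.imread('pics/w7.png')
cv2.imwrite('pics/c6.png',np.vstack([a[:225],b[:225]]))
s,im=load('w6')
for b in blobs(mask(im,'red'),(0,0,640,225),600)[:2]: print('red',b[:,0].mean(0),rect(onplane(*rays('wrist',b[:,0],s),18)))
for f in('w7','w8'):
    s,im=load(f);b,w=tray(im,'yellow',(300,120));P=onplane(*rays('wrist',b,s),92);print(f,rect(P),b.min(0),b.max(0))
    if len(w):print(onplane(*rays('wrist',w,s),86)[:,:2].round(1).tolist())
E
```

```text
down green dF 9.0 t 25.43 tcp [ 451.1 -185.8   28.1] F [-2.8  0.7  7.4] w 48.0
away t 27.3 tcp [ 450.6 -185.7  149.7] F [-0.2 -0.4 -0.7] w 70.1
look t 29.94 tcp [400.  347.2 210. ] F [-0.   0.4  0.2] w 70.0
red [323.3 155.2] (array([454.9, -64.6]), 109.48125457763672, 72.63005065917969, 8.090900421142578)
red [ 60.7 175.1] (array([444.9, 333.3]), 94.3423843383789, 90.47489929199219, -4.910041809082031)
w7 (array([462.5, 325.6]), 83.62979125976562, 48.90386199951172, -5.1224365234375) [257  81] [313 174]
[[490.7, 333.2], [489.1, 313.8], [472.5, 334.8], [471.0, 315.5], [454.2, 336.2], [452.8, 317.0], [435.1, 318.5], [436.3, 337.5]]
w8 (array([462.8, 326.3]), 83.20832824707031, 47.34640884399414, -5.2574462890625) [309  76] [362 168]
[[491.0, 333.4], [489.2, 314.1], [472.7, 335.3], [471.0, 315.6], [454.3, 337.1], [452.6, 317.3], [436.3, 338.2], [434.4, 319.3]]
```

View pics/c6.png

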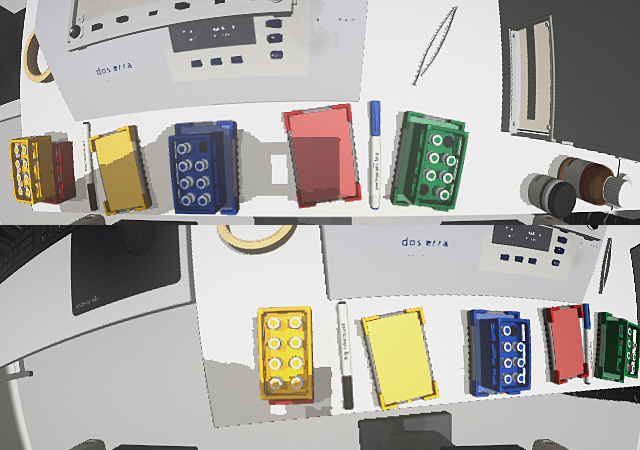

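Blue and green are inside their guides. The red dock reads (454.9, −64.6), as measured before. Yellow is on the stack at (462.7, 326.1). Next I'll place yellow and look at red.

```bash
python3 - <<'E'
from h import *
s,im=load('w7')
for b in blobs(mask(im,'yellow'),(340,85,640,225),600)[:1]: print('yd',b[:,0].mean(0),rect(onplane(*rays('wrist',b[:,0],s),18)))
pick(462.7,326.1,-5.5,46)
place('yellow',130)
bot.line_to([386,303,165],200,q(-5)); shot('w9'); bot.line_to([386,348,165],200); shot('w10');say('look')
a=cv2.imread('pics/w9.png');b=cv2.imread('pics/w10.png')
cv2.imwrite('pics/c9.png',np.vstack([a[:225],b[:225]]))
for f in('w9','w10'):
    s,im=load(f);b,w=tray(im,'red',(300,120));P=onplane(*rays('wrist',b,s),46);print(f,rect(P),b.min(0),b.max(0))
    if len(w):print(onplane(*rays('wrist',w,s),40)[:,:2].round(1).tolist())
E
```

```text
yd [400.2 133.1] (array([442. , 200.8]), 109.69888305664062, 74.27178192138672, 7.84000825881958)
at t 31.55 tcp [462.6 325.9  57.8] F [-0.3  0.2 -0.6] w 70.0
gripped t 32.05 tcp [462.7 326.1  58.1] F [-0.3 -0.3  0.8] w 48.2
lifted t 33.2 tcp [462.5 326.1 107.9] F [ 0.3 -0.5 -1.4] w 47.7
down yellow dF 8.3 t 38.37 tcp [442.5 202.7  28.1] F [-3.2 -0.6  6.2] w 47.9
away t 40.24 tcp [442.  202.4 149.7] F [-0.3 -0.  -0.4] w 69.7
look t 41.45 tcp [386.1 347.3 164.5] F [-0.5 -1.   0.1] w 69.8
w9 (array([449.2, 327.7]), 82.85676574707031, 47.86671829223633, -4.524658203125) [257  80] [311 172]
[[477.1, 335.1], [475.6, 315.8], [457.5, 317.4], [440.7, 337.8], [439.2, 318.8], [422.7, 339.6], [421.1, 320.5]]
w10 (array([449., 328.]), 82.58219146728516, 46.937355041503906, -4.387184143066406) [309  77] [361 168]
[[477.4, 335.4], [475.8, 315.8], [457.3, 317.3], [440.7, 338.4], [438.9, 318.8], [422.7, 340.1], [420.8, 320.5]]
```

View pics/c9.png

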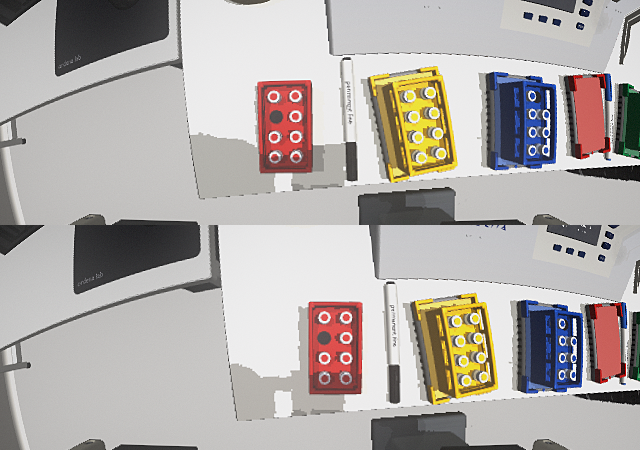

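Yellow is in its dock, and red stands alone at (449, 328). I'll lift red above the placed trays before carrying it across.

```bash
python3 - <<'E'
from h import *
pick(449.1,327.9,-4.6,0)
bot.line_to([449.1,327.9,140],120)
place('red',140,455.5,-64.4,8.1)
bot.line_to([400,10,300],250,q(0)); shot('w11'); say('look')
bot.move_joints([1.402,0.359,0.012,0,-1.224,-0.288]); shot('t4','top'); shot('s4','side'); say('end')
im=load('t4')[1]
for c in HUE:
    b=blobs(mask(im,c),(245,170,440,240))
    print(c,rect(onplane(*rays('top',np.vstack([k[:,0] for k in b]),None),62)))
cv2.imwrite('pics/c11.png',np.vstack([cv2.imread('pics/w11.png')[:230],cv2.resize(cv2.imread('pics/s4.png')[190:360,250:400],(320,363))[:, :].copy() if 0 else np.hstack([cv2.resize(cv2.imread('pics/s4.png')[195:360,260:390],(280,355)),cv2.resize(cv2.imread('pics/t4.png')[165:245,250:430],(360,160)).copy() if 0 else cv2.copyMakeBorder(cv2.resize(cv2.imread('pics/t4.png')[165:245,250:430],(360,160)),0,195,0,0,0)])]))
E
```

```text
at t 43.06 tcp [449.  327.7  11.8] F [-0.1  0.1  0.4] w 70.4
gripped t 43.56 tcp [449.2 327.9  12.1] F [0.2 0.4 0.2] w 47.7
lifted t 44.71 tcp [449.  327.9  62. ] F [-1.  -0.7 -1.9] w 47.6
down red dF 9.1 t 52.33 tcp [455.6 -64.4  28.1] F [-2.9  0.9  7.7] w 47.7
away t 54.21 tcp [455.1 -64.4 149.6] F [-0.2  0.1 -0.6] w 69.9
look t 55.12 tcp [399.5   9.5 298.2] F [ 0.8  0.4 -0.4] w 70.6
end t 57.4 tcp [298.6 605.3 226.9] F [ 0.6 -0.3 -0.1] w 70.0
red (array([453.7, -57.4]), 101.45967102050781, 68.18397521972656, 7.913087368011475)
yellow (array([441.1, 197.3]), 103.49375915527344, 68.9207763671875, 8.052713394165039)
green (array([ 448.4, -174.1]), 99.0932846069336, 67.69486999511719, -7.1892852783203125)
blue (array([442. ,  72.7]), 100.67192077636719, 64.12723541259766, -0.0770111083984375)
```

View pics/c11.png

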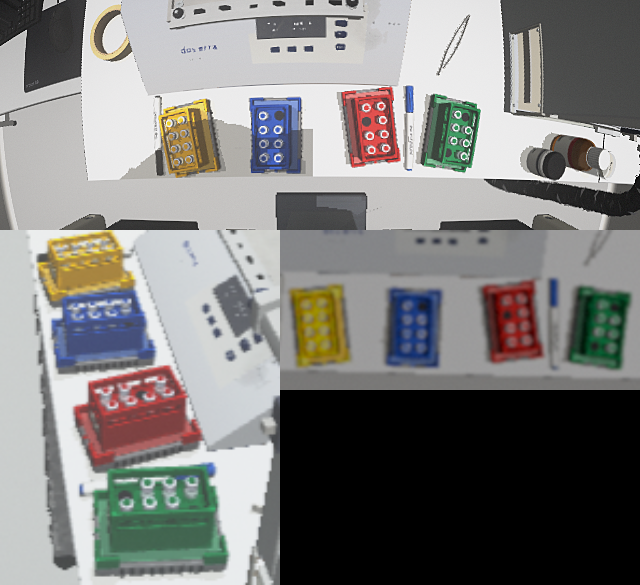

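All four trays sit level inside their guides. The contact height of about 28 mm TCP matches a tray on the plate; one resting on a guide would have stopped about 8 mm higher. Handing in.

```bash
python3 -c "
from plant import bot
print(bot.close_job())"
```

```text
the job is handed in; nothing more can be done
None
```

I took the stack down from the top (blue, green, yellow, red) and set each tray on the cold plate of its own colour. I handed the job in at about 57 s of the 109 s allowed, with the arm back at its start pose and touching nothing.

- **Final pictures:** the wrist, top and side views show all four trays inside their corner guides and looking level. I judged this by eye.
- **Set-down height:** every tray made contact with the TCP at 27.9 to 28.1 mm, which matches a tray flat on the 16 mm plate. A tray caught on a guide would have stopped about 8 mm higher.
- **Dock positions:** the top and side views crossed to within 1 mm. The closer wrist looks agreed to about 2 mm for red, yellow and green. Blue was 4 mm off in a slanted view, against 8 mm of play.
- **Set-down force:** blue touched down a bit firmly, with a rise of about 15 N. I made the descent steps finer after that, and the other three rose 8 to 9 N.
- **Failed check:** I also tried to measure the final tray centres by colour in the top view. It mixed tray and guide colours at different heights and read up to 12 mm off (green), so I did not use it.

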